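# Unhook the empty tube bin from the bench rail

### The job

One of the three small bins hanging on the bench rail is empty. Unhook it: tilt its lower end out and up towards the robot so that its heel comes out from under the rail, and only then, with it tilted, lift its lip off the rail's top edge, and set it down upright in the aluminium tray. Leave the two full bins hanging where they are.

Things in the scene. Friction and masses are not known exactly. Their poses are not given: they have to be found in the camera images.
- bin_centre (a point): empty white bin, 0.1 kg, open top, 90 long (x) x 50 wide (y) x 65 mm high; this is its centre, half-way up. x points from its low front (towards the robot) to the rail, z up. Hung upright, underside 77 mm above the bench, 65 mm free each side. A heel low on its back sits 3 mm below the rail's lower edge and catches it in a straight lift; turning the bin 20 to 30 deg about its lip, front up, frees it
- bin_lip (a point): lower edge of the empty bin's lip (nib 9 mm deep, 4 thick, 40 wide), 57 mm behind and 21.5 mm above the bin's centre, same axes. It hangs behind the rail, a fixed steel strip 5 mm thick, 45 high, 360 long on two posts, running along the bin's y, top edge 140 mm above the bench, 9 mm above this point. The slot between lip and bin is 10 mm wide; nothing stands above the rail
- tray_floor (a point): middle of the inner floor (4 mm above the bench) of a fixed, empty, shallow aluminium tray left or right of the rail, 200 (x) x 160 mm (y) outside, walls 4 mm thick, their tops 12 mm above the bench; z up
- tubes_a_centre (a point): a full bin hanging on the same rail: the same white bin as the empty one, packed with eight capped sample tubes (blue caps about level with the rim); leave it hanging. This point is its centre; axes as for the empty bin
- tubes_b_centre (a point): a full bin hanging on the same rail: the same white bin as the empty one, packed with eight capped sample tubes (blue caps about level with the rim); leave it hanging. This point is its centre; axes as for the empty bin
Mind the look-alikes: they are no part of the job. Leave any red look-alike of the part that bears bin_centre alone.

How it is judged (in metres and radians):
On the way, in this order (a step that is already met when the one before it is completed fails the run):
1. the bin's lower end is tilted up at least 10 degrees while its lip is still on the rail (angle between bin_centre's own z axis and vertical above 0.175 rad and distance of bin_lip from where it was at the start of the episode below 0.015 m), for 0.25 s.
2. the lip is lifted clear above the rail's top edge (height (world z) of bin_lip above 0.15 m), for 0.05 s.
3. the bin is lowered into the tray before it is let go (horizontal distance between bin_centre and tray_floor below 0.08 m and z of bin_centre in the frame of tray_floor below 0.058 m and contact force between the fingers and bin above 0.3 N), for 0.05 s.
At the end, for the whole second after the job is handed in: The empty bin stands upright (within 10 degrees) and still on the tray's floor, its centre within 70 mm of the tray's middle and no more than 42 mm above the tray floor; both full bins still hang within 20 mm of where they were (horizontal distance between bin_centre and tray_floor below 0.07 m and z of bin_centre in the frame of tray_floor below 0.042 m and angle between bin_centre's own z axis and vertical below 0.175 rad and linear speed of bin below 0.02 m/s and distance of each of tubes_a_centre, tubes_b_centre from where it was at the start of the episode below 0.02 m); the robot touches nothing.
It fails at once if a full bin is knocked more than 30 mm from its place (distance of any of tubes_a_centre, tubes_b_centre from where it was at the start of the episode above 0.03 m).
It also fails if it takes over 37 s, if anything falls off the work surface, if the arm or the gripper's body presses on something with over 40 N, if the wrist force passes 120 N, or if a joint passes its speed limit or range.

### The arm

A 6-joint arm with a two-finger parallel gripper is mounted at the origin on the work surface. World frame = base frame: x ahead of the robot, y to its left, z up, the work surface at z = 0. Lengths are in mm, angles in rad, forces in N, time in s.
With the tool pointing down it reaches from about 225 to 875 mm from the base axis. Payload 3.4 kg.
Tool frame: the origin (TCP) lies at the very end of the fingers, on their centre line; the grasp point (between the pads) lies 19 mm behind it (grasp_offset is the distance from the TCP to the grasp point, in mm); z points along the fingers, y is the line along which they close (so a half turn about z gives the same grasp; the last joint's range is limited). The gripper opens to 85 mm and grips with 20 to 120 N. Pads are 22 mm wide; open, the fingers measure 114 mm over their backs; the gripper's body (76 mm by 85 mm) begins 54 mm behind the grasp point. The pads swing forward as they close: fully open they stand 13 mm farther back than shut.
Start: joints at [1.197, 0.276, 1.505, -0, 1.361, -0.121], TCP at [143.832, 556.754, 231.328] pointing down, gripper open.
Joint ranges: [-2.89, 2.89], [-0.75, 2.08], [0.22, 2.7], [-1.18, 4.32], [0.11, 2.71], [-2.7, 2.7]. Speed limits (rad/s): [2.57, 2.57, 3.14, 3.14, 3.14, 3.14].

### API

Orientations are given as a rotation vector (axis times angle).
In Python, from plant import state, camera, get_calibration, job_done, grasp_offset gives the robot as it stands.
- The arm moves only by the tool servo_tool, never from a script. Its argument "moves" is a list of rows, each an object of numbers: "tx", "ty", "tz": the shift along the tool's x, y, z in cm; "rx", "ry", "rz": the turn, a rotation vector about the tool's x, y, z in rad; "grip": the opening, from 0 (shut) to 1 (fully open). In form: [{"tx": .., "ty": .., "tz": .., "rx": .., "ry": .., "rz": .., "grip": ..}, ...]. A call has 1 to 20 rows; each row shifts and turns the commanded pose from where the row before left it, along the tool's axes as they then stand; what a row does not reach is not made up. A row lasts 1/10 s, in which the tool goes at most 50 mm and 8.59 degrees, less where a joint would pass 70% of its speed; a pose out of reach is approached as far as the arm can. A call is refused whole if a number of a shift passes 5 or a number of a turn 0.15, either way. A call with a gripper value outside its range is refused whole. The fingers move at their own pace and stop on an object; "force" is the grip in N (left out, the last holds). Time passes only in rows, so rows that do not move let the fingers close. It gives the time, the measured TCP pose, the force, the opening and the grip force at its end, in the units of the state.
- state(): the state, without advancing time (a new reading comes with each control period).
- camera(name): name is "side" or "top"; returns the picture (480x640x3 uint8, red, green, blue); there is no depth.
- get_calibration(name): a dict with "intrinsics" (3x3 intrinsics, pixels), "pose" (4x4, takes a point from camera to world coordinates). Camera axes: x right, y down, z forward; pixel columns grow to the right and rows downward; lengths in mm; the calibration is good to about 2 mm. A picture is of the moment at which its call begins. get_calibration takes no time and is no camera call.
- job_done(): hands the job in; it is judged then, once.
The state is a dict: "clock": time; "joints": joint angles; "qvel": joint speeds; "joint_torque": joint torques, N m; "eef_pos": TCP position; "ee_rot": TCP orientation; "force": force on the tool from outside, world axes, zero at the start; "torque": the same for the moment, N m; "grip_width": opening from 0.0 (shut) to 1.0 (fully open); "finger_force": force on a finger pad.
Only numpy, scipy, OpenCV 4.12 (cv2) and the standard library are available. Lean on these libraries where they do the work, as an engineer would, in place of code of your own. Each camera call takes 0.05 s, during which the arm holds its last target. There are 200 camera calls.

## Working session

There is one attempt and no reset: what is moved stays moved. The work goes in short steps, Python scripts to look and compute and a tool call to move; the robot and the scene stay as the last step left them, time stands still between calls to the robot, and variables do not carry over. Pictures are saved under pics/ and viewed, at most 10 in all, crops included, and the job is handed in when it is done.

Besides the shell and the picture viewer there is one more tool, called in YAML: its name, and indented under it one key for each argument. servo_tool: Moves the arm, as the interface text tells. Its arguments: {"type":"object","properties":{"moves":{"type":"array"},"force":{"type":"number"}},"required":["moves"]}

```bash
mkdir -p pics; ls; python3 - <<'E'
from plant import *
import cv2,numpy as np
for n in("top","side"):
    cv2.imwrite(f"pics/{n}0.png",camera(n)[:,:,::-1]); c=get_calibration(n); print(n,np.round(c["intrinsics"],1).tolist(),np.round(c["pose"],3).tolist())
s=state(); print(s, grasp_offset)
E
```

```text
pics
top [[562.7, 0.0, 311.7], [0.0, 562.7, 237.8], [0.0, 0.0, 1.0]] [[-0.036, -0.977, 0.21, 331.284], [-0.999, 0.035, -0.008, 6.225], [0.0, -0.211, -0.978, 1336.993], [0.0, 0.0, 0.0, 1.0]]
side [[489.8, 0.0, 314.9], [0.0, 489.8, 241.7], [0.0, 0.0, 1.0]] [[-0.96, -0.19, 0.205, 346.192], [-0.279, 0.624, -0.73, 817.643], [0.011, -0.758, -0.652, 818.905], [0.0, 0.0, 0.0, 1.0]]
{'clock': 0.1, 'joints': array([ 1.19704002e+00,  2.76525042e-01,  1.50600012e+00, -1.42567807e-07,
        1.36072689e+00, -1.21022939e-01]), 'qvel': array([-0.00270804,  0.00023274, -0.00283838,  0.00010548, -0.00061358,
       -0.00155044]), 'joint_torque': array([ 4.04496486e-04, -4.17702627e+01, -2.46401989e+01, -3.85796739e-04,
        5.73263984e-03,  1.20827372e-05]), 'eef_pos': array([143.62203845, 556.28140242, 230.53260928]), 'ee_rot': array([-3.95885549e-01, -3.11613872e+00,  2.52694876e-03]), 'force': array([ 0.99724945, -0.14012115,  0.32317636]), 'torque': array([3.46286751e-02, 7.20298020e-02, 2.00839737e-05]), 'finger_force': 0.0, 'grip_width': 0.9999542839264747} 18.700000000000003
```

View pics/top0.png

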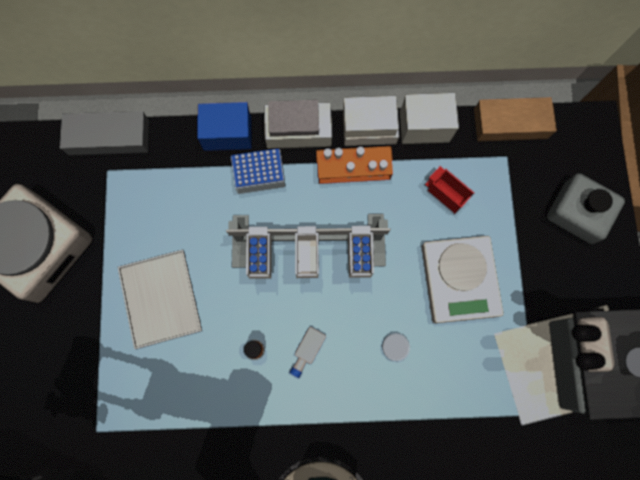

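View pics/side0.png

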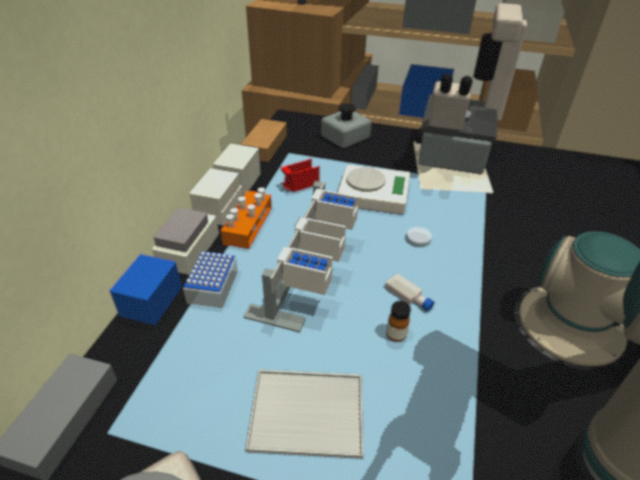

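Candidates (top view): the white bins at (258,253) and (361,253) hold blue caps, so they are full. The white bin at (307,253) is empty and is the one I want. The red look-alike is at (450,190). The tray is the brushed plate at (160,298), and the scale at (462,280) is not a tray. I'll check the choice in one close crop.

```bash
python3 - <<'E'
import cv2,numpy as np
t=cv2.imread("pics/top0.png");s=cv2.imread("pics/side0.png")
a=cv2.resize(t[205:290,225:395],None,fx=4.7,fy=4.7,interpolation=cv2.INTER_CUBIC)[:,:799]
b=cv2.resize(s[175:285,265:375],None,fx=1.8,fy=1.8,interpolation=cv2.INTER_CUBIC)
a=cv2.resize(t[205:290,225:395],(680,340),interpolation=cv2.INTER_CUBIC)
b=cv2.resize(s[185:295,270:370],(286,250)) 
b=cv2.resize(s[190:296,265:365],(245,260),interpolation=cv2.INTER_CUBIC)
d=cv2.resize(t[245:350,115:205],(223,260),interpolation=cv2.INTER_CUBIC)
o=np.zeros((600,680,3),np.uint8);o[:340]=a;o[340:,:245]=b;o[340:,260:483]=d
cv2.imwrite("pics/crop1.png",o)
E
```

```text
(no output)
```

View pics/crop1.png

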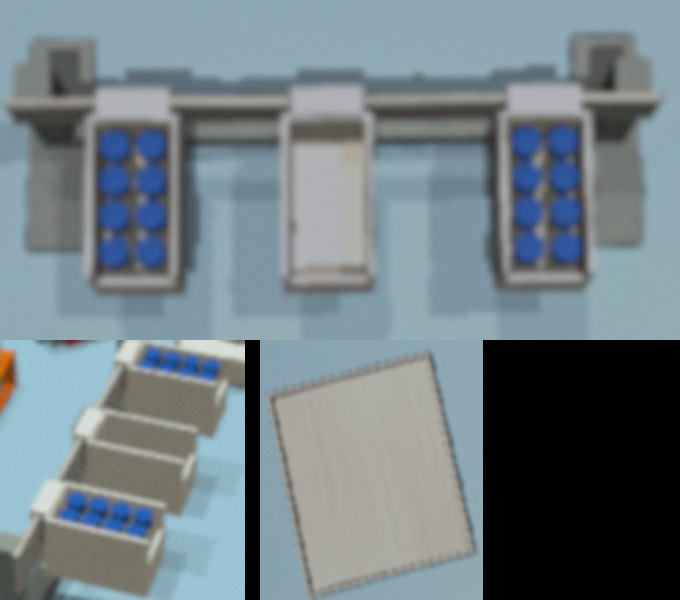

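The middle bin is empty: its white floor shows at crop (328,200), which is top pixel (307,255). The rail runs from top pixel (228,231) to (390,230). The tray corners are near (120,268), (184,250), (201,330) and (136,348).

```bash
cat > h.py <<'E'
from plant import *
import numpy as np
def ray(n,u,v,z):
    c=get_calibration(n);K=np.array(c["intrinsics"]);P=np.array(c["pose"])
    d=P[:3,:3]@np.linalg.solve(K,[u,v,1.]);o=P[:3,3]
    return (o+d*(z-o[2])/d[2])[:2]
E
python3 - <<'E'
from h import *
np.set_printoptions(precision=1,suppress=True)
c=lambda x,y:(225+x/4,205+y/4)
a=ray("top",*c(12,101),140);b=ray("top",*c(658,98),140);print("rail",a,b,np.linalg.norm(a-b),np.degrees(np.arctan2(*(b-a)))) 
for nm,x,y in[("rl",283,113),("rr",373,113),("fl",283,285),("fr",371,285),("lipl",290,88),("lipr",364,88)]:print(nm,ray("top",*c(x,y),142))
import cv2
im=cv2.imread("pics/top0.png")[240:355,110:210]
hsv=cv2.cvtColor(im,cv2.COLOR_BGR2HSV)
m=(hsv[...,1]<50).astype(np.uint8)
cs,_=cv2.findContours(cv2.morphologyEx(m,cv2.MORPH_CLOSE,np.ones((5,5))),0,2);k=max(cs,key=cv2.contourArea)
r=cv2.minAreaRect(k);print(r)
p=cv2.boxPoints(r)+[110,240]
w=np.array([ray("top",*q,8) for q in p]);print(p,w,w.mean(0),np.linalg.norm(w-np.roll(w,1,0),axis=1))
# side-view check: rail/bin rim of empty bin: rear-left etc
S=lambda x,y:(265+x/2.45,190+(y-340)/2.453)
for nm,x,y,z in[("near rear rim",107,442,142),("near front rim",192,466,142),("far front rim",197,430,142),("lipnear",80,433,142)]:print(nm,ray("side",*S(x,y),z))
E
```

```text
rail [612.4 178.4] [ 601.3 -173.9] 352.48853913688646 -178.20100417516088
rl [599.9  30.8]
rr [598.1 -18.1]
fl [505.6  33.7]
fr [503.9 -13.4]
lipl [613.7  26.6]
lipr [612.2 -13.7]
((54.80340576171875, 67.42394256591797), (108.86861419677734, 79.24044799804688), 78.53046417236328)
[[115.2 262. ]
 [192.8 246.2]
 [214.5 352.9]
 [136.8 368.6]] [[575.2 467.7]
 [607.  282.3]
 [353.2 230.2]
 [324.1 408.7]] [464.9 347.2] [257.9 188.1 259.1 180.9]
near rear rim [581.5  31.8]
near front rim [501.7  41.5]
far front rim [509.1  -8. ]
lipnear [608.2  26.7]
```

```bash
cat >> h.py <<'E'
from scipy.spatial.transform import Rotation as Ro
def Rt(): return Ro.from_rotvec(state()["ee_rot"])
def target(yaw,lean=0): # tool y along bin y, z down; lean = front-up turn
    x=np.array([-np.cos(yaw),-np.sin(yaw),0]);y=np.array([-np.sin(yaw),np.cos(yaw),0])
    return Ro.from_rotvec(lean*y)*Ro.from_matrix(np.c_[x,y,[0,0,-1]])
E
python3 - <<'E'
from h import *
np.set_printoptions(precision=3,suppress=True)
w=np.array([ray("top",*q,12) for q in[(119.8,268.4),(184.4,249.8),(201.4,330.2),(136,348)]])
print(w,w.mean(0),np.linalg.norm(w-np.roll(w,1,0),axis=1))
T=target(np.radians(-1.8));print("rot in tool",(Rt().inv()*T).as_rotvec())
p=state()["eef_pos"];print(T.inv().apply(np.array([548,8,200])-p)/10)
E
```

```text
[[558.511 454.701]
 [598.084 301.539]
 [406.007 259.853]
 [370.803 410.68 ]] [483.352 356.693] [192.8   158.191 196.548 154.881]
rot in tool [-0.002 -0.    -0.221]
[-42.14  -53.531   3.053]
```

servo_tool:
  moves:
    - {"rz": -0.11,"grip": 1}
    - {"rz": -0.11}
    - {"tx": -2.3,"ty": -2.9}
    - {"tx": -2.3,"ty": -2.9}
    - {"tx": -2.3,"ty": -2.9}
    - {"tx": -2.3,"ty": -2.9}
    - {"tx": -2.3,"ty": -2.9}
    - {"tx": -2.3,"ty": -2.9}
    - {"tx": -2.3,"ty": -2.9}
    - {"tx": -2.3,"ty": -2.9}
    - {"tx": -2.3,"ty": -2.9}
    - {"tx": -2.3,"ty": -2.9}
    - {"tx": -2.3,"ty": -2.9}
    - {"tx": -2.3,"ty": -2.9}
    - {"tx": -2.3,"ty": -2.9}
    - {"tx": -2.3,"ty": -2.9}
    - {"tx": -2.3,"ty": -2.9}
    - {"tx": -2.3,"ty": -2.9}
    - {"tx": -2.3,"ty": -2.9}
    - {}

```text
invalid input
```

servo_tool:
  moves:
    - {"rz": -0.11,"grip": 1}
    - {"rz": -0.11}
    - {"tx": -2.3,"ty": -2.9}
    - {"tx": -2.3,"ty": -2.9}
    - {"tx": -2.3,"ty": -2.9}
    - {"tx": -2.3,"ty": -2.9}
    - {"tx": -2.3,"ty": -2.9}
    - {"tx": -2.3,"ty": -2.9}
    - {"tx": -2.3,"ty": -2.9}
    - {"tx": -2.3,"ty": -2.9}
    - {"tx": -2.3,"ty": -2.9}
    - {"tx": -2.3,"ty": -2.9}
    - {"tx": -2.3,"ty": -2.9}
    - {"tx": -2.3,"ty": -2.9}
    - {"tx": -2.3,"ty": -2.9}
    - {"tx": -2.3,"ty": -2.9}
    - {"tx": -2.3,"ty": -2.9}
    - {"tx": -2.3,"ty": -2.9}
    - {"tx": -2.3,"ty": -2.9}
    - {"tx": 0,"ty": 0}

```text
invalid input
```

servo_tool:
  moves:
    - {"tx": 0,"ty": 0,"tz": 0,"rx": 0,"ry": 0,"rz": -0.11,"grip": 1}
    - {"tx": 0,"ty": 0,"tz": 0,"rx": 0,"ry": 0,"rz": -0.11,"grip": 1}

```text
clock: 0.3
eef_pos: [143.7, 556.4, 230.8]
ee_rot: [-0.044, -3.141, 0.002]
force: [-0.3, -0.3, 0.5]
grip_width: 0.998
finger_force: 0.0
```

servo_tool:
  moves:
    - {"tx": -2.3,"ty": -2.9,"tz": 0,"rx": 0,"ry": 0,"rz": 0,"grip": 1}
    - {"tx": -2.3,"ty": -2.9,"tz": 0,"rx": 0,"ry": 0,"rz": 0,"grip": 1}
    - {"tx": -2.3,"ty": -2.9,"tz": 0,"rx": 0,"ry": 0,"rz": 0,"grip": 1}
    - {"tx": -2.3,"ty": -2.9,"tz": 0,"rx": 0,"ry": 0,"rz": 0,"grip": 1}
    - {"tx": -2.3,"ty": -2.9,"tz": 0,"rx": 0,"ry": 0,"rz": 0,"grip": 1}
    - {"tx": -2.3,"ty": -2.9,"tz": 0,"rx": 0,"ry": 0,"rz": 0,"grip": 1}
    - {"tx": -2.3,"ty": -2.9,"tz": 0,"rx": 0,"ry": 0,"rz": 0,"grip": 1}
    - {"tx": -2.3,"ty": -2.9,"tz": 0,"rx": 0,"ry": 0,"rz": 0,"grip": 1}
    - {"tx": -2.3,"ty": -2.9,"tz": 0,"rx": 0,"ry": 0,"rz": 0,"grip": 1}
    - {"tx": -2.3,"ty": -2.9,"tz": 0,"rx": 0,"ry": 0,"rz": 0,"grip": 1}
    - {"tx": -2.3,"ty": -2.9,"tz": 0,"rx": 0,"ry": 0,"rz": 0,"grip": 1}
    - {"tx": -2.3,"ty": -2.9,"tz": 0,"rx": 0,"ry": 0,"rz": 0,"grip": 1}
    - {"tx": -2.3,"ty": -2.9,"tz": 0,"rx": 0,"ry": 0,"rz": 0,"grip": 1}
    - {"tx": -2.3,"ty": -2.9,"tz": 0,"rx": 0,"ry": 0,"rz": 0,"grip": 1}
    - {"tx": -2.3,"ty": -2.9,"tz": 0,"rx": 0,"ry": 0,"rz": 0,"grip": 1}
    - {"tx": -2.3,"ty": -2.9,"tz": 0,"rx": 0,"ry": 0,"rz": 0,"grip": 1}
    - {"tx": -2.3,"ty": -2.9,"tz": 0,"rx": 0,"ry": 0,"rz": 0,"grip": 1}
    - {"tx": -1.5,"ty": -2.1,"tz": 0,"rx": 0,"ry": 0,"rz": 0,"grip": 1}
    - {"tx": 0,"ty": 0,"tz": 1.5,"rx": 0,"ry": 0,"rz": 0,"grip": 1}
    - {"tx": 0,"ty": 0,"tz": 1.5,"rx": 0,"ry": 0,"rz": 0,"grip": 1}

```text
clock: 2.3
eef_pos: [533.3, 28.7, 200.6]
ee_rot: [0.055, 3.141, 0.0]
force: [0.1, -0.0, -0.6]
grip_width: 0.999
finger_force: 0.0
```

```bash
python3 - <<'E'
from h import *
import cv2
np.set_printoptions(precision=3,suppress=True)
t=camera("top");s=camera("side")
o=np.zeros((600,800,3),np.uint8)
o[:,:400]=cv2.resize(t[185:305,255:335],(400,600),interpolation=2);o[:,400:]=cv2.resize(s[130:310,260:380],(400,600),interpolation=2)
cv2.imwrite("pics/ab.png",o[:,:,::-1])
T=target(np.radians(-1.8));print("rot in tool",(Rt().inv()*T).as_rotvec())
p=state()["eef_pos"];print(p,T.inv().apply(np.array([548,8,100])-p)/10)
E
```

```text
rot in tool [ 0.    -0.006 -0.002]
[531.039  29.495 198.886] [-1.763 -2.095  9.889]
```

View pics/ab.png

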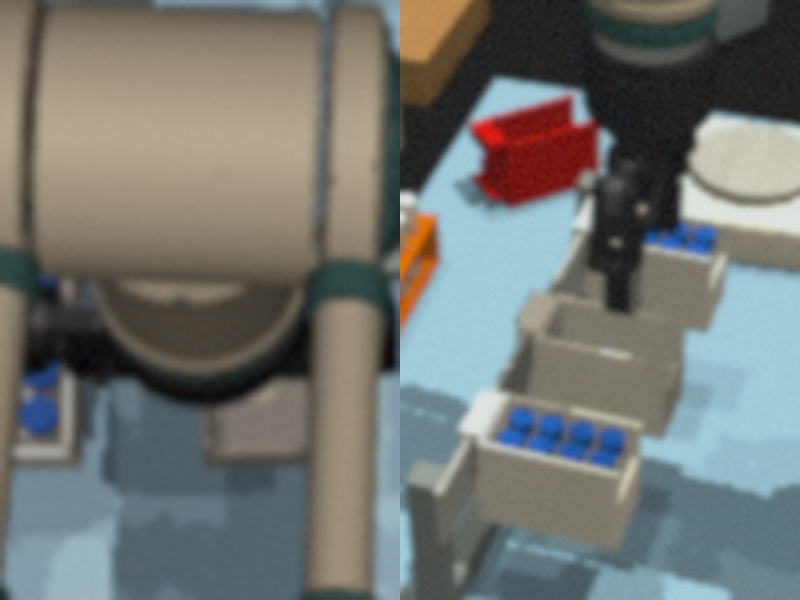

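The gripper hangs above the empty bin, about 18 mm short towards the robot and 21 mm too far left. In the side half the fingers are at crop (620,290) and the bin at (600,370). I'll correct that, then lower.

servo_tool:
  moves:
    - {"tx": -0.9,"ty": -1.0,"tz": 0,"rx": 0,"ry": 0,"rz": 0,"grip": 1}
    - {"tx": -0.9,"ty": -1.1,"tz": 0,"rx": 0,"ry": 0,"rz": 0,"grip": 1}
    - {"tx": 0,"ty": 0,"tz": 1,"rx": 0,"ry": 0,"rz": 0,"grip": 1}
    - {"tx": 0,"ty": 0,"tz": 2,"rx": 0,"ry": 0,"rz": 0,"grip": 1}
    - {"tx": 0,"ty": 0,"tz": 0.5,"rx": 0,"ry": 0,"rz": 0,"grip": 1}
    - {"tx": 0,"ty": 0,"tz": 0,"rx": 0,"ry": 0,"rz": 0,"grip": 1}

```text
clock: 3.0
eef_pos: [549.3, 8.2, 165.3]
ee_rot: [-0.052, -3.139, -0.001]
force: [-0.2, 0.2, 0.8]
grip_width: 0.998
finger_force: 0.0
```

```bash
python3 - <<'E'
from h import *
import cv2
np.set_printoptions(precision=3,suppress=True)
s=camera("side")
cv2.imwrite("pics/s2.png",cv2.resize(s[150:310,260:380],(450,600),interpolation=2)[:,:,::-1])
T=target(np.radians(-1.8));print("rot in tool",(Rt().inv()*T).as_rotvec())
p=state()["eef_pos"];print(p,T.inv().apply(np.array([548,8,100])-p)/10)
E
```

```text
rot in tool [ 0.    -0.001 -0.001]
[549.995   8.198 166.168] [ 0.199 -0.026  6.617]
```

View pics/s2.png

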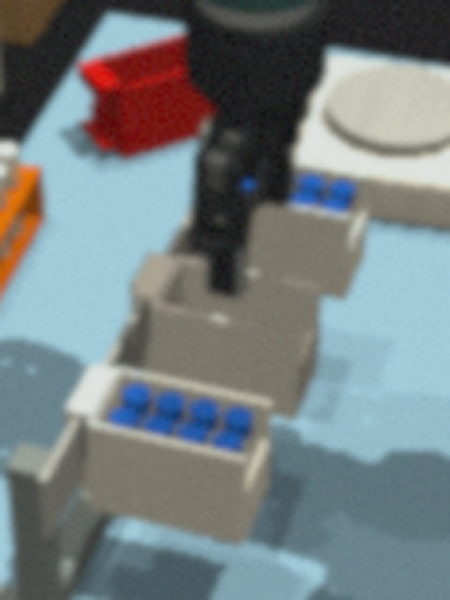

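```bash
python3 - <<'E'
from h import *
c=get_calibration("side");K=np.array(c["intrinsics"]);P=np.array(c["pose"])
def pr(p):
    q=K@(P[:3,:3].T@(np.array(p)-P[:3,3]));return np.round(q[:2]/q[2],1)
for p in [(550,8+45,179),(550,8-45,179),(550,8,166),(552,33,142),(552,-17,142)]:
    u=pr(p);print(p,u,(u-[260,150])*3.75)
E
```

```text
(550, 53, 179) [320.3 226.9] [226.125 288.375]
(550, -37, 179) [331.3 202.4] [267.375 196.5  ]
(550, 8, 166) [325.8 219. ] [246.75 258.75]
(552, 33, 142) [321.6 234.5] [231.    316.875]
(552, -17, 142) [327.7 220.7] [253.875 265.125]
```

The near fingertip shows at crop (222,290) against a predicted (226,288), and the bin's near rim also lands where predicted. The fingers straddle the bin, so I'll go down and grip.

servo_tool:
  force: 30
  moves:
    - {"tx": 0.1,"ty": 0,"tz": 1,"rx": 0,"ry": 0,"rz": 0,"grip": 1}
    - {"tx": 0,"ty": 0,"tz": 1.5,"rx": 0,"ry": 0,"rz": 0,"grip": 1}
    - {"tx": 0,"ty": 0,"tz": 1.5,"rx": 0,"ry": 0,"rz": 0,"grip": 1}
    - {"tx": 0,"ty": 0,"tz": 1.5,"rx": 0,"ry": 0,"rz": 0,"grip": 1}
    - {"tx": 0,"ty": 0,"tz": 1,"rx": 0,"ry": 0,"rz": 0,"grip": 1}
    - {"tx": 0,"ty": 0,"tz": 0.3,"rx": 0,"ry": 0,"rz": 0,"grip": 1}
    - {"tx": 0,"ty": 0,"tz": 0,"rx": 0,"ry": 0,"rz": 0,"grip": 1}
    - {"tx": 0,"ty": 0,"tz": 0,"rx": 0,"ry": 0,"rz": 0,"grip": 0.7}
    - {"tx": 0,"ty": 0,"tz": 0,"rx": 0,"ry": 0,"rz": 0,"grip": 0.6}
    - {"tx": 0,"ty": 0,"tz": 0,"rx": 0,"ry": 0,"rz": 0,"grip": 0.5}
    - {"tx": 0,"ty": 0,"tz": 0,"rx": 0,"ry": 0,"rz": 0,"grip": 0.4}
    - {"tx": 0,"ty": 0,"tz": 0,"rx": 0,"ry": 0,"rz": 0,"grip": 0.3}
    - {"tx": 0,"ty": 0,"tz": 0,"rx": 0,"ry": 0,"rz": 0,"grip": 0.3}
    - {"tx": 0,"ty": 0,"tz": 0,"rx": 0,"ry": 0,"rz": 0,"grip": 0.3}

```text
clock: 4.45
eef_pos: [549.5, 8.9, 99.1]
ee_rot: [0.052, 3.14, 0.002]
force: [-0.7, 4.3, 5.2]
grip_width: 0.579
finger_force: 33.9
```

```bash
python3 - <<'E'
from h import *
s=state();print({k:s[k] for k in("clock","eef_pos","ee_rot","force","grip_width","finger_force","joints")})
E
```

```text
{'clock': 4.45, 'eef_pos': array([549.52134381,   8.89721263,  99.07458699]), 'ee_rot': array([5.20796047e-02, 3.13972857e+00, 2.03575667e-03]), 'force': array([-0.7293095 ,  4.3347541 ,  5.19370605]), 'grip_width': 0.5794290474463585, 'finger_force': 33.94664168357849, 'joints': array([-1.11377383e-01,  3.44419821e-01,  1.75923777e+00,  1.65710904e-03,
        1.03663329e+00, -1.64984490e+00])}
```

servo_tool:
  moves:
    - {"tx": 0.145,"ty": 0,"tz": -0.31,"rx": 0,"ry": 0.05,"rz": 0,"grip": 0.3}
    - {"tx": 0.145,"ty": 0,"tz": -0.31,"rx": 0,"ry": 0.05,"rz": 0,"grip": 0.3}
    - {"tx": 0.145,"ty": 0,"tz": -0.31,"rx": 0,"ry": 0.05,"rz": 0,"grip": 0.3}
    - {"tx": 0.145,"ty": 0,"tz": -0.31,"rx": 0,"ry": 0.05,"rz": 0,"grip": 0.3}
    - {"tx": 0.145,"ty": 0,"tz": -0.31,"rx": 0,"ry": 0.05,"rz": 0,"grip": 0.3}
    - {"tx": 0,"ty": 0,"tz": 0,"rx": 0,"ry": 0,"rz": 0,"grip": 0.3}
    - {"tx": 0,"ty": 0,"tz": 0,"rx": 0,"ry": 0,"rz": 0,"grip": 0.3}

```text
clock: 5.15
eef_pos: [545.0, 7.6, 114.2]
ee_rot: [-0.047, -2.895, -0.004]
force: [2.5, -0.6, 1.0]
grip_width: 0.581
finger_force: 34.0
```

```bash
python3 - <<'E'
from h import *
R0=Ro.from_rotvec([5.20796047e-02, 3.13972857e+00, 2.03575667e-03]);p0=np.array([549.5,8.9,99.1])
l=R0.inv().apply(np.array([609,6,131])-p0)
s=state();print(s["force"],s["finger_force"],"lip now",s["eef_pos"]+Rt().apply(l),"tilt",np.degrees((R0.inv()*Rt()).as_rotvec()),s["eef_pos"])
E
```

```text
[ 2.47437929 -0.61751982  1.03016641] 33.95411431789398 lip now [610.46115452   4.60261396 130.5526588 ] tilt [ 1.44914039e-01  1.41796379e+01 -1.27222522e-02] [544.96098029   7.60605437 114.21324259]
```

servo_tool:
  moves:
    - {"tx": 0.15,"ty": 0,"tz": -0.32,"rx": 0,"ry": 0.05,"rz": 0,"grip": 0.3}
    - {"tx": 0.15,"ty": 0,"tz": -0.32,"rx": 0,"ry": 0.05,"rz": 0,"grip": 0.3}
    - {"tx": 0.15,"ty": 0,"tz": -0.32,"rx": 0,"ry": 0.05,"rz": 0,"grip": 0.3}
    - {"tx": 0.15,"ty": 0,"tz": -0.32,"rx": 0,"ry": 0.05,"rz": 0,"grip": 0.3}
    - {"tx": 0,"ty": 0,"tz": 0,"rx": 0,"ry": 0,"rz": 0,"grip": 0.3}
    - {"tx": 0,"ty": 0,"tz": 0,"rx": 0,"ry": 0,"rz": 0,"grip": 0.3}
    - {"tx": 0,"ty": 0,"tz": 0,"rx": 0,"ry": 0,"rz": 0,"grip": 0.3}

```text
clock: 5.85
eef_pos: [541.6, 8.3, 128.1]
ee_rot: [-0.044, -2.693, -0.01]
force: [1.7, -0.5, -1.0]
grip_width: 0.584
finger_force: 33.6
```

```bash
python3 - <<'E'
from h import *
import cv2
R0=Ro.from_rotvec([5.20796047e-02, 3.13972857e+00, 2.03575667e-03]);p0=np.array([549.5,8.9,99.1])
l=R0.inv().apply(np.array([609,6,131])-p0)
s=state();print(s["force"],s["finger_force"],"lip now",s["eef_pos"]+Rt().apply(l),"tilt",np.degrees((R0.inv()*Rt()).as_rotvec()),s["eef_pos"])
print("world up in tool",Rt().inv().apply([0,0,1]))
cv2.imwrite("pics/s3.png",cv2.resize(camera("side")[150:310,260:380],(450,600),interpolation=2)[:,:,::-1])
E
```

```text
[ 1.6618007  -0.5196297  -1.00212297] 33.63854706287384 lip now [608.99636327   5.17210088 130.95540822] tilt [ 9.51287267e-02  2.57820516e+01 -2.38400418e-03] [541.5518987    8.26543065 128.13663007]
world up in tool [ 4.33679016e-01 -2.76054739e-04 -9.01067387e-01]
```

View pics/s3.png

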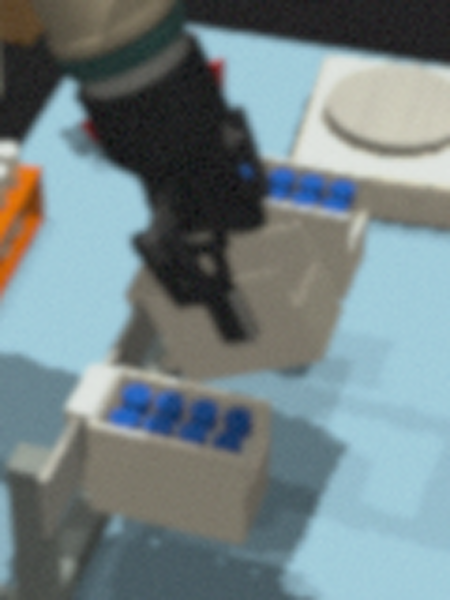

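The bin has tilted with the gripper: its front at crop (320,300) is up and its lip at (150,290) is still on the rail. Now I'll lift straight up while it stays tilted.

servo_tool:
  moves:
    - {"tx": 0.22,"ty": 0,"tz": -0.45,"rx": 0,"ry": 0,"rz": 0,"grip": 0.3}
    - {"tx": 0.22,"ty": 0,"tz": -0.45,"rx": 0,"ry": 0,"rz": 0,"grip": 0.3}
    - {"tx": 0.22,"ty": 0,"tz": -0.45,"rx": 0,"ry": 0,"rz": 0,"grip": 0.3}
    - {"tx": 0.43,"ty": 0,"tz": -0.9,"rx": 0,"ry": 0,"rz": 0,"grip": 0.3}
    - {"tx": 0.43,"ty": 0,"tz": -0.9,"rx": 0,"ry": 0,"rz": 0,"grip": 0.3}
    - {"tx": 0.43,"ty": 0,"tz": -0.9,"rx": 0,"ry": 0,"rz": 0,"grip": 0.3}
    - {"tx": 0.6,"ty": 0,"tz": -1.4,"rx": 0,"ry": 0,"rz": 0,"grip": 0.3}
    - {"tx": 0.6,"ty": 0,"tz": -1.4,"rx": 0,"ry": 0,"rz": 0,"grip": 0.3}
    - {"tx": 0.6,"ty": 0,"tz": -1.4,"rx": 0,"ry": 0,"rz": 0,"grip": 0.3}
    - {"tx": 0.6,"ty": 0,"tz": -1.4,"rx": 0,"ry": 0,"rz": 0,"grip": 0.3}
    - {"tx": 0,"ty": 0,"tz": 0,"rx": 0,"ry": 0,"rz": 0,"grip": 0.3}
    - {"tx": 0,"ty": 0,"tz": 0,"rx": 0,"ry": 0,"rz": 0,"grip": 0.3}

```text
clock: 7.1
eef_pos: [544.6, 8.3, 234.5]
ee_rot: [-0.044, -2.692, -0.01]
force: [0.1, -0.4, -1.7]
grip_width: 0.585
finger_force: 33.8
```

```bash
python3 - <<'E'
from h import *
import cv2
R0=Ro.from_rotvec([5.20796047e-02, 3.13972857e+00, 2.03575667e-03]);p0=np.array([549.5,8.9,99.1])
l=R0.inv().apply(np.array([609,6,131])-p0);c=R0.inv().apply(np.array([552,8,109.5])-p0)
s=state();print(s["force"],s["finger_force"],"lip now",s["eef_pos"]+Rt().apply(l),s["eef_pos"],s["joints"])
T=target(np.radians(-1.8));print("rot",(Rt().inv()*T).as_rotvec())
print("TCP for tray",np.array([483,357,36.5+4])-T.apply(c), "bin c in tool",c)
cv2.imwrite("pics/s4.png",cv2.resize(camera("side")[130:310,260:380],(400,600),interpolation=2)[:,:,::-1])
E
```

```text
[ 0.11112806 -0.40233019 -1.72284932] 33.841034173965454 lip now [612.0912831    5.24923132 237.30128729] [544.64528718   8.34115199 234.51782537] [-0.0944309   0.48664363  1.25353443 -0.02780194  1.84966096 -1.63406898]
rot [ 3.45074765e-04 -4.49090506e-01 -1.28062706e-03]
TCP for tray [480.48333943 357.88234884  30.10250607] bin c in tool [ -2.543134    -0.80286324 -10.39749393]
```

View pics/s4.png

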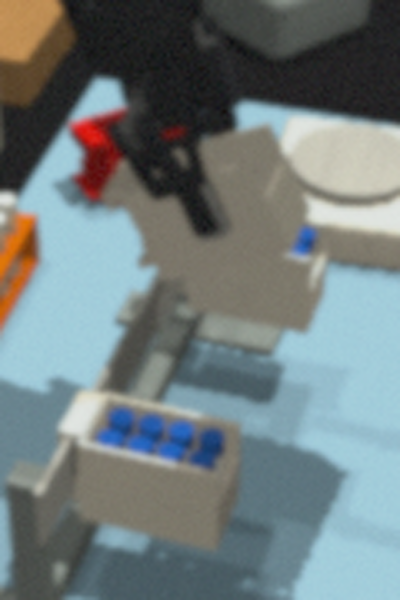

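The bin is off the rail, at crop (215,225), still gripped and still tilted, with the rail clear below. I'll level it and move over the tray.

servo_tool:
  moves:
    - {"tx": 0,"ty": 0,"tz": 0,"rx": 0,"ry": -0.075,"rz": 0,"grip": 0.3}
    - {"tx": 0,"ty": 0,"tz": 0,"rx": 0,"ry": -0.075,"rz": 0,"grip": 0.3}
    - {"tx": 0,"ty": 0,"tz": 0,"rx": 0,"ry": -0.075,"rz": 0,"grip": 0.3}
    - {"tx": 0,"ty": 0,"tz": 0,"rx": 0,"ry": -0.075,"rz": 0,"grip": 0.3}
    - {"tx": 0,"ty": 0,"tz": 0,"rx": 0,"ry": -0.075,"rz": 0,"grip": 0.3}
    - {"tx": 0,"ty": 0,"tz": 0,"rx": 0,"ry": -0.075,"rz": 0,"grip": 0.3}
    - {"tx": 0.6,"ty": 2.8,"tz": 0,"rx": 0,"ry": 0,"rz": 0,"grip": 0.3}
    - {"tx": 0.6,"ty": 2.8,"tz": 0,"rx": 0,"ry": 0,"rz": 0,"grip": 0.3}
    - {"tx": 0.6,"ty": 2.8,"tz": 0,"rx": 0,"ry": 0,"rz": 0,"grip": 0.3}
    - {"tx": 0.6,"ty": 2.8,"tz": 0,"rx": 0,"ry": 0,"rz": 0,"grip": 0.3}
    - {"tx": 0.6,"ty": 2.8,"tz": 0,"rx": 0,"ry": 0,"rz": 0,"grip": 0.3}
    - {"tx": 0.6,"ty": 2.8,"tz": 0,"rx": 0,"ry": 0,"rz": 0,"grip": 0.3}
    - {"tx": 0.6,"ty": 2.8,"tz": 0,"rx": 0,"ry": 0,"rz": 0,"grip": 0.3}
    - {"tx": 0.6,"ty": 2.8,"tz": 0,"rx": 0,"ry": 0,"rz": 0,"grip": 0.3}
    - {"tx": 0.6,"ty": 2.8,"tz": 0,"rx": 0,"ry": 0,"rz": 0,"grip": 0.3}
    - {"tx": 0.6,"ty": 2.8,"tz": 0,"rx": 0,"ry": 0,"rz": 0,"grip": 0.3}
    - {"tx": 0.6,"ty": 2.8,"tz": 0,"rx": 0,"ry": 0,"rz": 0,"grip": 0.3}
    - {"tx": 0.6,"ty": 2.8,"tz": 0,"rx": 0,"ry": 0,"rz": 0,"grip": 0.3}
    - {"tx": 0,"ty": 0,"tz": 0,"rx": 0,"ry": 0,"rz": 0,"grip": 0.3}
    - {"tx": 0,"ty": 0,"tz": 0,"rx": 0,"ry": 0,"rz": 0,"grip": 0.3}

```text
clock: 9.15
eef_pos: [482.8, 346.4, 233.0]
ee_rot: [-0.049, -3.139, 0.003]
force: [0.6, 1.1, -1.8]
grip_width: 0.584
finger_force: 33.8
```

```bash
python3 - <<'E'
from h import *
import cv2
s=state();T=target(np.radians(-1.8));print(s["eef_pos"],"rot",(Rt().inv()*T).as_rotvec(),"go cm",T.inv().apply(np.array([480.5,357.9,30.1])-s["eef_pos"])/10)
cv2.imwrite("pics/s5.png",cv2.resize(camera("side")[260:480,200:400],(545,600),interpolation=2)[:,:,::-1])
E
```

```text
[482.76490007 346.38049074 233.04123285] rot [-2.01738391e-03 -2.19599770e-03  8.57741501e-05] go cm [ 0.2625619   1.14426828 20.29412328]
```

View pics/s5.png

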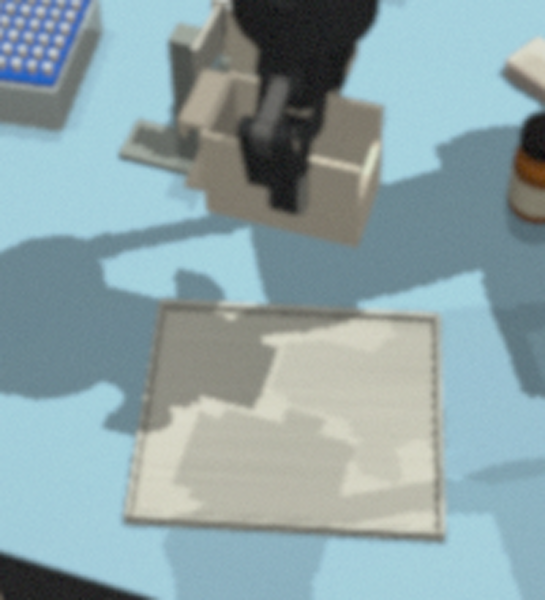

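The bin hangs upright in the grip at crop (290,160), and the empty tray is at (295,412). I'll lower it.

servo_tool:
  moves:
    - {"tx": 0.25,"ty": 1.15,"tz": 1.5,"rx": 0,"ry": 0,"rz": 0,"grip": 0.3}
    - {"tx": 0,"ty": 0,"tz": 2.5,"rx": 0,"ry": 0,"rz": 0,"grip": 0.3}
    - {"tx": 0,"ty": 0,"tz": 2.5,"rx": 0,"ry": 0,"rz": 0,"grip": 0.3}
    - {"tx": 0,"ty": 0,"tz": 2.5,"rx": 0,"ry": 0,"rz": 0,"grip": 0.3}
    - {"tx": 0,"ty": 0,"tz": 2.5,"rx": 0,"ry": 0,"rz": 0,"grip": 0.3}
    - {"tx": 0,"ty": 0,"tz": 2.5,"rx": 0,"ry": 0,"rz": 0,"grip": 0.3}
    - {"tx": 0,"ty": 0,"tz": 2,"rx": 0,"ry": 0,"rz": 0,"grip": 0.3}
    - {"tx": 0,"ty": 0,"tz": 1.5,"rx": 0,"ry": 0,"rz": 0,"grip": 0.3}
    - {"tx": 0,"ty": 0,"tz": 1,"rx": 0,"ry": 0,"rz": 0,"grip": 0.3}
    - {"tx": 0,"ty": 0,"tz": 0.7,"rx": 0,"ry": 0,"rz": 0,"grip": 0.3}
    - {"tx": 0,"ty": 0,"tz": 0.5,"rx": 0,"ry": 0,"rz": 0,"grip": 0.3}
    - {"tx": 0,"ty": 0,"tz": 0,"rx": 0,"ry": 0,"rz": 0,"grip": 0.3}
    - {"tx": 0,"ty": 0,"tz": 0,"rx": 0,"ry": 0,"rz": 0,"grip": 0.3}

```text
clock: 10.5
eef_pos: [481.9, 358.3, 37.8]
ee_rot: [0.052, 3.14, 0.001]
force: [0.8, 0.2, -1.7]
grip_width: 0.582
finger_force: 33.8
```

```bash
python3 - <<'E'
from h import *
import cv2
s=state();print(s["eef_pos"],s["force"],s["finger_force"])
print(ray("side",308.3,411.2,12))
cv2.imwrite("pics/s6.png",cv2.resize(camera("side")[300:480,220:400],(600,600),interpolation=2)[:,:,::-1])
E
```

```text
[481.94028458 358.31883887  37.7531763 ] [ 0.83296855  0.18146999 -1.72686178] 33.84077847003937
[480.67317165 367.63529915]
```

View pics/s6.png

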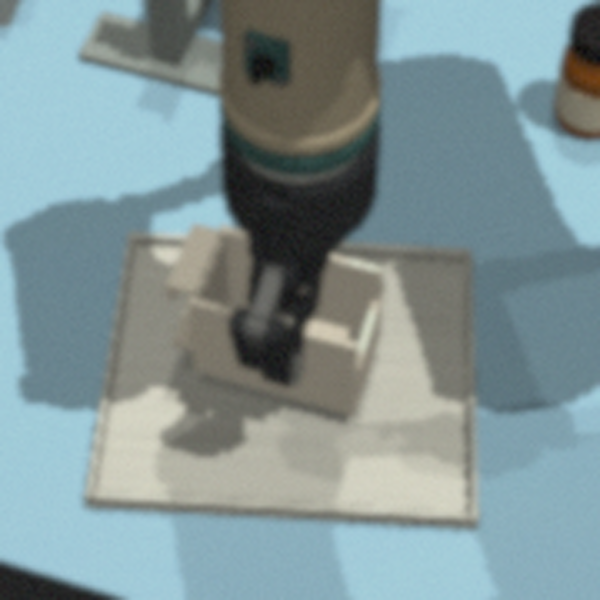

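The bin is above the tray floor at crop (280,330) and well inside the walls. I'll lower it the last 8 mm slowly.

servo_tool:
  moves:
    - {"tx": 0,"ty": 0,"tz": 0.3,"rx": 0,"ry": 0,"rz": 0,"grip": 0.3}
    - {"tx": 0,"ty": 0,"tz": 0.2,"rx": 0,"ry": 0,"rz": 0,"grip": 0.3}
    - {"tx": 0,"ty": 0,"tz": 0.1,"rx": 0,"ry": 0,"rz": 0,"grip": 0.3}
    - {"tx": 0,"ty": 0,"tz": 0.1,"rx": 0,"ry": 0,"rz": 0,"grip": 0.3}
    - {"tx": 0,"ty": 0,"tz": 0,"rx": 0,"ry": 0,"rz": 0,"grip": 0.3}

```text
clock: 11.05
eef_pos: [481.4, 358.0, 30.1]
ee_rot: [-0.051, -3.141, 0.0]
force: [-0.9, 0.3, -1.3]
grip_width: 0.586
finger_force: 33.8
```

servo_tool:
  moves:
    - {"tx": 0,"ty": 0,"tz": 0.1,"rx": 0,"ry": 0,"rz": 0,"grip": 0.3}
    - {"tx": 0,"ty": 0,"tz": 0.1,"rx": 0,"ry": 0,"rz": 0,"grip": 0.3}
    - {"tx": 0,"ty": 0,"tz": 0,"rx": 0,"ry": 0,"rz": 0,"grip": 0.3}

```text
clock: 11.35
eef_pos: [481.5, 358.0, 28.1]
ee_rot: [-0.051, -3.141, 0.0]
force: [0.4, 0.2, -1.2]
grip_width: 0.583
finger_force: 33.8
```

servo_tool:
  moves:
    - {"tx": 0,"ty": 0,"tz": 0.1,"rx": 0,"ry": 0,"rz": 0,"grip": 0.3}
    - {"tx": 0,"ty": 0,"tz": 0.1,"rx": 0,"ry": 0,"rz": 0,"grip": 0.3}
    - {"tx": 0,"ty": 0,"tz": 0,"rx": 0,"ry": 0,"rz": 0,"grip": 0.3}

```text
clock: 11.65
eef_pos: [481.6, 358.1, 26.2]
ee_rot: [0.051, 3.141, 0.0]
force: [-0.3, -0.5, -1.3]
grip_width: 0.583
finger_force: 33.8
```

servo_tool:
  moves:
    - {"tx": 0,"ty": 0,"tz": 0.1,"rx": 0,"ry": 0,"rz": 0,"grip": 0.3}
    - {"tx": 0,"ty": 0,"tz": 0.1,"rx": 0,"ry": 0,"rz": 0,"grip": 0.3}
    - {"tx": 0,"ty": 0,"tz": 0,"rx": 0,"ry": 0,"rz": 0,"grip": 0.3}

```text
clock: 11.95
eef_pos: [481.4, 358.2, 25.8]
ee_rot: [0.051, 3.141, 0.001]
force: [-3.2, -2.0, 8.7]
grip_width: 0.585
finger_force: 34.5
```

The wrist force stepped up by about 10 N, so the bin is on the floor. I'll release it and rise.

servo_tool:
  moves:
    - {"tx": 0,"ty": 0,"tz": 0,"rx": 0,"ry": 0,"rz": 0,"grip": 0.7}
    - {"tx": 0,"ty": 0,"tz": 0,"rx": 0,"ry": 0,"rz": 0,"grip": 0.85}
    - {"tx": 0,"ty": 0,"tz": 0,"rx": 0,"ry": 0,"rz": 0,"grip": 1}
    - {"tx": 0,"ty": 0,"tz": 0,"rx": 0,"ry": 0,"rz": 0,"grip": 1}
    - {"tx": 0,"ty": 0,"tz": 0,"rx": 0,"ry": 0,"rz": 0,"grip": 1}
    - {"tx": 0,"ty": 0,"tz": -1,"rx": 0,"ry": 0,"rz": 0,"grip": 1}
    - {"tx": 0,"ty": 0,"tz": -2,"rx": 0,"ry": 0,"rz": 0,"grip": 1}
    - {"tx": 0,"ty": 0,"tz": -2.5,"rx": 0,"ry": 0,"rz": 0,"grip": 1}
    - {"tx": 0,"ty": 0,"tz": -2.5,"rx": 0,"ry": 0,"rz": 0,"grip": 1}
    - {"tx": 0,"ty": 0,"tz": -2.5,"rx": 0,"ry": 0,"rz": 0,"grip": 1}
    - {"tx": 0,"ty": 0,"tz": -2,"rx": 0,"ry": 0,"rz": 0,"grip": 1}
    - {"tx": 0,"ty": 0,"tz": -1,"rx": 0,"ry": 0,"rz": 0,"grip": 1}
    - {"tx": 0,"ty": 0,"tz": 0,"rx": 0,"ry": 0,"rz": 0,"grip": 1}
    - {"tx": 0,"ty": 0,"tz": 0,"rx": 0,"ry": 0,"rz": 0,"grip": 1}

```text
clock: 13.35
eef_pos: [481.1, 357.8, 158.7]
ee_rot: [-0.052, -3.14, 0.001]
force: [0.7, -0.6, -0.6]
grip_width: 1.0
finger_force: 0.0
```

```bash
python3 - <<'E'
from h import *
import cv2
s=state();print(s["clock"],s["eef_pos"],s["force"],s["finger_force"])
cv2.imwrite("pics/s7.png",cv2.resize(camera("side")[160:480,200:440],(450,600),interpolation=2)[:,:,::-1])
E
```

```text
13.35 [481.1107251  357.80687377 158.74002823] [ 0.68356768 -0.56739505 -0.62357596] 0.0
```

View pics/s7.png

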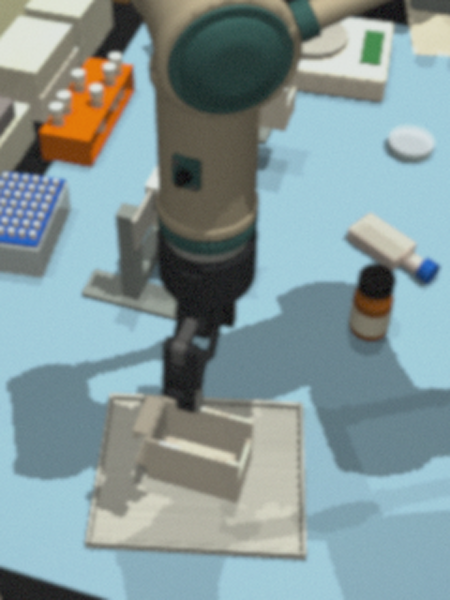

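The bin stands upright near the middle of the tray at crop (195,455), and the gripper is open and clear above it. I'll hand in.

```bash
python3 -c "
from plant import *
print(job_done())"
```

```text
the job is handed in; nothing more can be done
None
```

The empty bin was tilted about 26°, lifted off the rail and set upright in the tray; I never touched the full bins, though the arm hid them in the last picture, and I handed the job in at about 13.4 s without seeing a verdict.

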